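# Load two tins into a sprung tin lift

## Task

Put the two flat oblong tins away in the sprung tin lift, one lying on top of the other. Each goes lengthwise onto the platform in front of the hood, is pressed down against the springs, slid back under the hood until you feel it come fully up against the stop inside, and let go so that the springs hold it up against the hood. Only touch the stop: do not push it back off its setting, and leave the other things standing where they are.

Things in the scene. Friction and masses are not known exactly. Their poses are not given: they have to be found in the camera images.
- tin_a: flat oblong food tin, closed, about 63 wide x 105 long x 26 mm high (its body, which is what touches, 60 x 100 mm), about 250 g; origin at the centre of its underside, y along its length, z up. Lies flat on the worktop, on either side of the lift; the two tins are alike.
- tin_b: flat oblong food tin, closed, about 63 wide x 105 long x 26 mm high (its body, which is what touches, 60 x 100 mm), about 250 g; origin at the centre of its underside, y along its length, z up. Lies flat on the worktop, on either side of the lift; the two tins are alike.
- tin_lift: tin lift, a fixed metal stand 200 long (x), 110 wide, 106 mm high. Origin at worktop level on its middle line; x points to its rear, roughly away from the robot. Base plate 12 mm high, x = -105 to +95 mm. A hood covers x = +10 to +95; nothing stands beside the platform in front of it. Held up against the hood, a tin's underside is at z = 74 mm, that of another tin below it at 48 mm.
- hood_edge (a point): middle of the hood's front lower edge (lift x = +10, z = 100 mm); axes as the lift's. The flat hood is 82 mm wide, 6 mm thick, open to the front; below it, from 15 mm behind this edge, two cheeks leave a channel 72 mm wide. Hidden inside is a stop, set anywhere: a tin fully home has 32 to 50 mm of its body's length behind this edge, the rest in front; only touch tells.
- platform (a joint): sprung platform, always level, a plate 46 mm wide (narrower than a tin) from lift x = -100 to +70 mm. 0 when empty, its top then 90 mm over the worktop; grows as it sinks, in m, to 0.056 fully down. About 1.5 N starts it down, and 250 N per metre more; one tin's weight sinks it only a few mm, not enough to pass under the hood. It is damped and rises softly.
- end_pad (a joint): light rubber pad in the middle of the stop plate under the hood, 26 mm wide, z = 42 to 98 mm; it stands 6 mm proud of the plate: 0 when untouched, 0.006 (m) when a tin has pressed it flush and touches the firm plate, which is home. The pad itself takes under 0.5 N.
- stop_shift (a joint): how far (m) the stop plate under the hood has been pushed back from the setting it had at the start (0): a friction clamp holds it against a push of up to about 22 N; harder, it slips and does not come back. The reading does not tell where the setting is.
- honey_jar: bystander: jar with a round lid, 65 mm across, 100 mm high; origin at the centre of its underside
- mug: bystander: spotted mug, 82 mm across, 91 mm high; origin under its centre
- tumbler: bystander: clear tumbler, 80 mm across, 91 mm high; origin under its centre
- round_tin: bystander: flat round tin, 90 mm across, 32 mm high; origin under its centre
- apple: bystander: apple, 80 mm across, 72 mm high; origin at its underside
- bean_tin: bystander: round food tin, 75 mm across, 58 mm high; origin under its centre
Mind the look-alikes: they are no part of the job. Leave any red look-alike of the tin_a alone.

How it is judged (in metres and radians):
At the end, for the whole second after the job is handed in: Both tins lie level and lengthwise in the lift (7 mm off its middle line, 0.12 rad), one on the other: undersides at 69 to 77.5 mm (up against the hood) and 43 to 53 mm over the worktop; the stop's pad pressed by 3 of its 6 mm or more, the tins' centres within 7 mm seen from above, both at rest (((z of tin_a in the frame of tin_lift between 0.043 and 0.053 m and y of tin_a in the frame of tin_lift between -0.007 and 0.007 m and angle between the y axis of each of tin_a, tin_b and the x axis of tin_lift, either way round below 0.12 rad and angle between each of tin_a, tin_b's own z axis and vertical below 0.08 rad and linear speed of each of tin_a, tin_b below 0.02 m/s and z of tin_b in the frame of tin_lift between 0.069 and 0.0775 m and y of tin_b in the frame of tin_lift between -0.007 and 0.007 m) or (z of tin_b in the frame of tin_lift between 0.043 and 0.053 m and y of tin_b in the frame of tin_lift between -0.007 and 0.007 m and angle between the y axis of each of tin_b, tin_a and the x axis of tin_lift, either way round below 0.12 rad and angle between each of tin_b, tin_a's own z axis and vertical below 0.08 rad and linear speed of each of tin_b, tin_a below 0.02 m/s and z of tin_a in the frame of tin_lift between 0.069 and 0.0775 m and y of tin_a in the frame of tin_lift between -0.007 and 0.007 m)) and value of joint end_pad above 0.003 m and horizontal distance between tin_a and tin_b below 0.007 m); the robot touches nothing.
It fails at once if the stop is pushed more than 4 mm off its setting (value of joint stop_shift above 0.004 m).
It fails at once if a tin is forced against the lift with more than 60 N (contact force between any of tin_a, tin_b and tin_lift above 60 N).
It fails at once if the arm or gripper strikes the lift with more than 30 N (contact force between any of the arm, the fingers and tin_lift above 30 N).
It fails at once if a bystander is shifted by more than 30 mm (distance of any of honey_jar, mug, tumbler, round_tin, apple, bean_tin from where it was at the start of the episode above 0.03 m).
It fails at once if a bystander is tipped over (angle between any of honey_jar, mug, tumbler, round_tin, bean_tin's own z axis and vertical above 0.5 rad).
It also fails if it takes over 62 s, if anything falls off the work surface, if the arm or the gripper's body presses on something with over 40 N, if the wrist force passes 120 N, or if a joint passes its speed limit or range.

## Robot

A 6-joint arm with a two-finger parallel gripper is mounted at the origin on a cart in front of the work surface, level with it; the furniture and walls round the work are solid. World frame = base frame: x ahead of the robot, y to its left, z up, the work surface at z = 0. Lengths are in m, angles in degrees, forces in N, time in s.
With the tool pointing down it reaches from about 0.25 to 0.725 m from the base axis. Payload 9.7 kg.
Tool frame: the origin (TCP) lies on the centre line of the jaws, within the pads' length; the fingertips stand 17 mm ahead of it and the grasp point (between the pads) lies 2 mm behind it (bot.tip_extent is the distance from the TCP to the fingertips, in m); z points along the fingers, y is the line along which they close (so a half turn about z gives the same grasp; the last joint's range is limited). The gripper opens to 85 mm and grips with 20 to 120 N. Pads are 22 mm wide; open, the fingers measure 114 mm over their backs; the gripper's body (76 mm by 85 mm) begins 54 mm behind the grasp point. The pads swing forward as they close: fully open they stand 13 mm farther back than shut.
Start: joints at [67.895, 4.979, 10.078, 95.1, 0, 90], TCP at [0.207, 0.51, 0.248] pointing down, gripper open.
Joint ranges: [-179.16, 179.16], [-48.56, 103.87], [-65.8, 70.77], [-126.05, 130.52], [-82.76, 87.17], [-180, 180]. Speed limits (degrees/s): [127.2, 127.2, 147.25, 180, 180, 180].

## Interface

Orientations are given as [roll, pitch, yaw] about the fixed x, y, z axes, in that order (R = Rz(yaw) Ry(pitch) Rx(roll)).
In Python, from workcell import bot gives the robot as it stands.
- The arm moves only by the tool carry_out, never from a script. Its argument "moves" is text: rows parted by semicolons, each of 7 numbers parted by spaces: the shift along the tool's x, y, z in mm, then the turn, a rotation vector about the tool's x, y, z in degrees, then the finger opening in mm, from 0 to 85.4. A call has 1 to 20 rows; each row is the pose to reach, as a shift and turn from the pose commanded when the call began, along the tool's axes at that moment; what a row does not reach only later rows make up. A row lasts 1/10 s, in which the tool goes at most 50 mm and 8.59 degrees, less where a joint would pass 70% of its speed; a pose out of reach is approached as far as the arm can. A call with a gripper value outside its range is refused whole. The fingers move at their own pace and stop on an object; "force" is the grip in N (left out, the last holds). Time passes only in rows, so rows that repeat a pose let the fingers close. It gives the time, the measured TCP pose, the force, the opening and the grip force at its end, in the units of the state.
- bot.get_obs(): the state, without advancing time (a new reading comes with each control period).
- bot.camera(name): name is "scene" or "top" or "wrist"; returns a dict with "img" (480x640x3 uint8, red, green, blue), "mtx" (3x3 intrinsics, pixels), "position" and "orientation" of the camera in the world; the wrist camera has in their place "mount" (4x4, takes a point from camera to tool coordinates, whose origin is the TCP and whose axes are the flange's). Camera axes: x right, y up, looking along -z (the intrinsics and any distortion apply to the point x, -y, -z); pixel columns grow to the right and rows downward; lengths in m; the calibration is good to about 2 mm. The wrist camera is an equidistant fisheye: a pixel r from the principal point sees the ray r / f radians off the axis. A picture is of the moment at which its call begins: read the wrist's pose just before it. There is no depth.
- bot.job_done(): hands the job in; it is judged then, once.
The state is a dict: "time": time; "q": joint angles; "qd": joint speeds; "joint_efforts": joint torques, N m; "ee_pos": TCP position; "tcp_rot": TCP orientation; "wrist_force": force on the tool from outside, world axes, zero at the start; "torque": the same for the moment, N m; "opening": finger opening in m; "grasp_force": force on a finger pad.
Only numpy, scipy, OpenCV 4.12 (cv2) and the standard library are available. Lean on these libraries where they do the work, as an engineer would, in place of code of your own. Each camera call takes 0.05 s, during which the arm holds its last target. There are 200 camera calls.

## Working session

There is one attempt and no reset: what is moved stays moved. The work goes in short steps, Python scripts to look and compute and a tool call to move; the robot and the scene stay as the last step left them, time stands still between calls to the robot, and variables do not carry over. Pictures are saved under pics/ and viewed, at most 10 in all, crops included, and the job is handed in when it is done.

Besides the shell and the picture viewer there is one more tool, called after "Emit:" as a command line: name --argument value ..., lists and objects as JSON in quotes. carry_out: Moves the arm, as the interface text tells. Its arguments: {"type":"object","properties":{"moves":{"type":"string"},"force":{"type":"number"}},"required":["moves"]}

```bash
mkdir -p pics; ls; python3 - <<'E'
from workcell import bot
import cv2
o=bot.get_obs(); print(o)
for n in("scene","top"):
    c=bot.camera(n); cv2.imwrite(f"pics/{n}0.png",c["img"][...,::-1]); print(n,c["mtx"],c["position"],c["orientation"])
    print([k for k in c])
E
```

```text
pics
{'time': 0.0, 'q': array([6.78975113e+01, 5.00996302e+00, 1.00318103e+01, 9.51000590e+01,
       5.45471922e-04, 9.00018778e+01]), 'qd': array([ 0.05741003, -0.01633442,  0.04001045, -0.00534743, -0.02593372,
       -0.0279824 ]), 'joint_efforts': array([-5.91660646e-04, -5.20397151e+01,  4.64793348e+01,  1.64804823e-02,
        5.53463997e-05, -3.18955102e-06]), 'ee_pos': array([0.20685755, 0.50937201, 0.2475703 ]), 'tcp_rot': array([-1.79921788e+02, -5.42908080e-04,  1.57895633e+02]), 'wrist_force': array([ 0.13502998, -0.37492142,  0.50181319]), 'torque': array([-0.04693392, -0.0267554 , -0.04973729]), 'grasp_force': 0.0, 'opening': 0.08565675990186267}
scene [[513.81919198   0.         313.58435149]
 [  0.         513.81919198 227.84617832]
 [  0.           0.           1.        ]] [-0.36978954 -0.87655572  0.92326965] [ 55.21443906   1.05693549 -46.35945222]
['img', 'mtx', 'position', 'orientation']
top [[488.28408919   0.         321.37103063]
 [  0.         488.28408919 229.20884382]
 [  0.           0.           1.        ]] [ 0.41011304 -0.00934815  1.36273082] [  3.61755577   0.27718156 -89.96169685]
['img', 'mtx', 'position', 'orientation']
```

View pics/scene0.png

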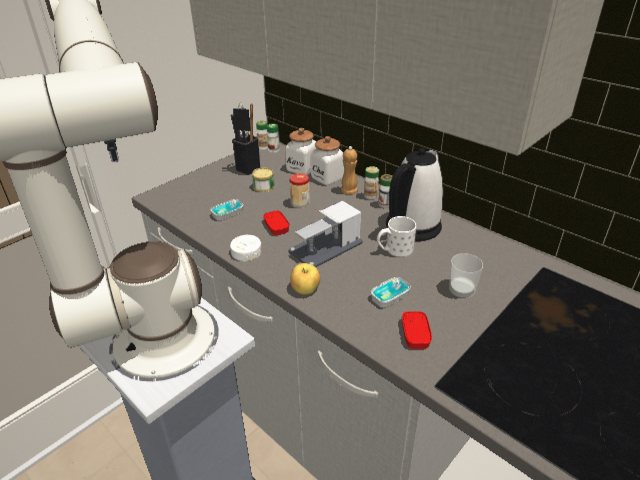

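View pics/top0.png

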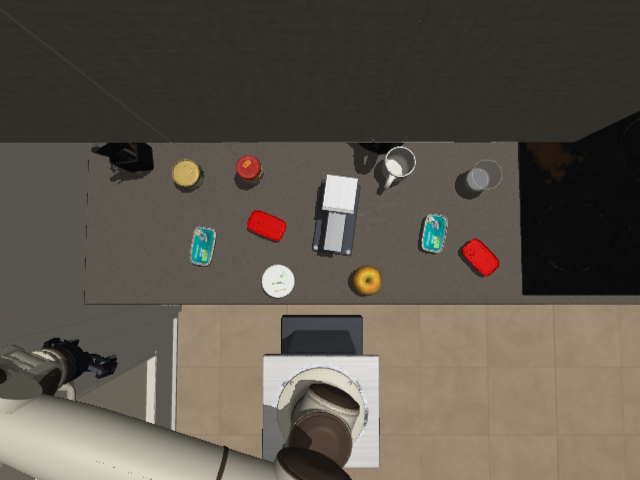

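```bash
cat > h.py <<'E'
import numpy as np, cv2
from scipy.spatial.transform import Rotation as R
from workcell import bot
def ray(c,uv):
    K=c["mtx"]; d=np.array([(uv[0]-K[0,2])/K[0,0],-(uv[1]-K[1,2])/K[1,1],-1])
    return np.array(c["position"]),R.from_euler("xyz",c["orientation"],degrees=True).as_matrix()@d
def pix2w(c,uv,z):
    p,d=ray(c,uv); return p+d*(z-p[2])/d[2]
def teal(img):
    hsv=cv2.cvtColor(img,cv2.COLOR_RGB2HSV)
    m=cv2.inRange(hsv,(80,90,60),(100,255,255))
    m=cv2.morphologyEx(m,cv2.MORPH_CLOSE,np.ones((9,9)))
    return [x for x in cv2.findContours(m,cv2.RETR_EXTERNAL,cv2.CHAIN_APPROX_NONE)[0] if cv2.contourArea(x)>150]
E
python3 - <<'E'
from h import *
c=bot.camera("top"); im=c["img"]
for t in teal(im):
    P=np.array([pix2w(c,p[0],.026)[:2]*1000 for p in t],np.float32)
    print(cv2.minAreaRect(P), np.round(P.mean(0)))
cv2.imwrite("pics/lift.png",cv2.resize(im[165:265,300:375],None,fx=6,fy=6,interpolation=cv2.INTER_CUBIC)[...,::-1])
E
```

```text
((449.129638671875, 323.58831787109375), (51.81985855102539, 93.84337615966797), 79.63257598876953) [450. 323.]
((484.9700927734375, -311.5250244140625), (51.97273635864258, 93.98471069335938), 79.02242279052734) [ 486. -312.]
```

View pics/lift.png

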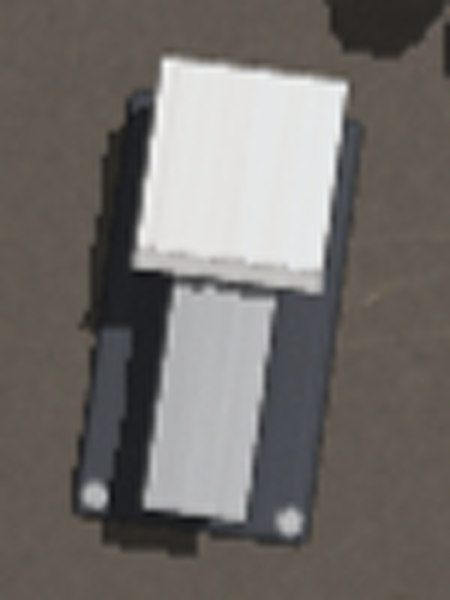

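```bash
python3 - <<'E'
from h import *
c=bot.camera("top")
def w(x,y,z): return pix2w(c,((x+.5)/6-.5+300,(y+.5)/6-.5+165),z)*1000
hf=[w(133,268,.1),w(322,290,.1)]; ht=[w(137,250,.106),w(328,275,.106)];hr=[w(162,57,.106),w(348,82,.106)]
pf=[w(143,508,.09),w(247,520,.09)];bf=[w(72,512,.012),w(305,543,.012)]
for n,a in(("hf",hf),("ht",ht),("hr",hr),("pf",pf),("bf",bf)):
    d=a[0]-a[1]; print(n,np.round((a[0]+a[1])/2,1),"w",round(np.linalg.norm(d),1),"yaw",round(np.degrees(np.arctan2(-d[0],d[1])),1))
m=lambda a:(a[0]+a[1])/2
for a,b in((ht,hr),(pf,ht),(pf,hf),(bf,hr)):
    d=m(b)-m(a);print(np.linalg.norm(d[:2]),np.degrees(np.arctan2(d[1],d[0])))
E
```

```text
hf [537.1 -45.  100. ] w 82.3 yaw -6.7
ht [543.7 -47.  106. ] w 83.0 yaw -7.5
hr [627.6 -56.9 106. ] w 81.2 yaw -7.7
pf [435.7 -31.1  90. ] w 45.4 yaw -6.5
bf [431.  -29.4  12. ] w 108.2 yaw -7.5
84.48493211821781 -6.703900529666642
109.15771140457423 -8.401748665278712
102.40330115731851 -7.832983722581666
198.45299932699578 -7.965678770262453
```

```bash
cat >> h.py <<'E'
def go(*targets):
    "print rows (mm, deg) from the present pose to each x,y,z(mm),yaw, tool down"
    o=bot.get_obs(); p=o["ee_pos"]*1000; r=R.from_euler("xyz",o["tcp_rot"],degrees=True)
    print("t",round(o["time"],2),"pos",p.round(1),"rpy",o["tcp_rot"].round(2),"F",o["wrist_force"].round(1),"open",round(o["opening"]*1000,1))
    for x,y,z,yaw in targets:
        q=R.from_euler("xyz",[180,0,yaw],degrees=True)
        print((r.inv().apply(np.array([x,y,z])-p)).round(1),(r.inv()*q).as_rotvec(degrees=True).round(2))
E
python3 -c "
from h import *
go((424,328,120,-10.4))"
```

```text
t 0.2 pos [206.9 509.5 247.8] rpy [-179.95   -0.    157.89] F [ 0.5  0.3 -0.2] open 85.7
[-269.4  -86.3  127.9] [-1.0000e-02  7.0000e-02  1.6829e+02]
```

Emit:
carry_out --moves "-269.4 -86.3 60 0 0 168.3 85;-269.4 -86.3 60 0 0 168.3 85;-269.4 -86.3 60 0 0 168.3 85;-269.4 -86.3 60 0 0 168.3 85;-269.4 -86.3 60 0 0 168.3 85;-269.4 -86.3 60 0 0 168.3 85;-269.4 -86.3 60 0 0 168.3 85;-269.4 -86.3 60 0 0 168.3 85;-269.4 -86.3 60 0 0 168.3 85;-269.4 -86.3 60 0 0 168.3 85;-269.4 -86.3 100 0 0 168.3 85;-269.4 -86.3 100 0 0 168.3 85;-269.4 -86.3 100 0 0 168.3 85;-269.4 -86.3 128 0 0 168.3 85;-269.4 -86.3 128 0 0 168.3 85;-269.4 -86.3 128 0 0 168.3 85;-269.4 -86.3 128 0 0 168.3 85;-269.4 -86.3 128 0 0 168.3 85;-269.4 -86.3 128 0 0 168.3 85;-269.4 -86.3 128 0 0 168.3 85"

```text
time: 2.2
ee_pos: [0.4709, 0.2001, 0.1201]
tcp_rot: [-170.5, 1.6, 18.1]
wrist_force: [-0.2, -0.2, 0.2]
opening: 0.0849
grasp_force: 0.0
```

```bash
python3 -c "
from h import *
go((424,328,19,-10.4))
c=bot.camera('wrist');cv2.imwrite('pics/w1.png',c['img'][...,::-1]);print(c['mount'],c['mtx'])"
```

```text
t 2.2 pos [470.9 200.1 120.1] rpy [-170.54    1.6    18.14] F [-0.2 -0.2  0.2] open 84.9
[  -1.9 -117.7  122.2] [-8.86  3.92 28.34]
[[ 5.91246197e-04  9.54865136e-01  2.97039093e-01  7.41158904e-02]
 [ 9.99999705e-01 -7.10045097e-04  2.92053430e-04  5.74685011e-04]
 [ 4.89782789e-04  2.97038832e-01 -9.54865274e-01 -1.26797544e-01]
 [ 0.00000000e+00  0.00000000e+00  0.00000000e+00  1.00000000e+00]] [[371.64829954   0.         316.90013931]
 [  0.         371.64829954 231.21368907]
 [  0.           0.           1.        ]]
```

View pics/w1.png

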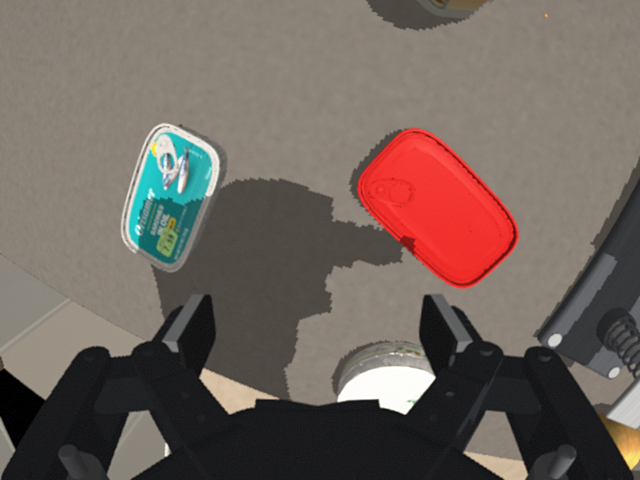

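```bash
python3 -c "
from h import *
go((424,328,120,-10.4))"
```

```text
t 2.25 pos [471.1 197.8 120. ] rpy [-170.58    1.65   17.91] F [ 2.2 -2.6 -0.1] open 85.1
[  -4.8 -136.4   22.8] [-8.82  3.94 28.11]
```

Emit:
carry_out --moves "-5 -136 23 -8.8 3.9 28.1 85;-5 -136 23 -8.8 3.9 28.1 85;-5 -136 23 -8.8 3.9 28.1 85;-5 -136 23 -8.8 3.9 28.1 85;-5 -136 23 -8.8 3.9 28.1 85;-5 -136 23 -8.8 3.9 28.1 85;-5 -136 23 -8.8 3.9 28.1 85;-5 -136 23 -8.8 3.9 28.1 85;-5 -136 23 -8.8 3.9 28.1 85;-5 -136 23 -8.8 3.9 28.1 85"

```text
time: 3.25
ee_pos: [0.4335, -0.0242, 0.12]
tcp_rot: [-176.9, 0.1, -5.1]
wrist_force: [0.4, -0.4, -0.3]
opening: 0.0852
grasp_force: 0.0
```

```bash
cat >> h.py <<'E'
def wrist_teal(z=.026):
    o=bot.get_obs(); c=bot.camera("wrist"); K=c["mtx"]; M=np.array(c["mount"]); T=np.eye(4)
    T[:3,:3]=R.from_euler("xyz",o["tcp_rot"],degrees=True).as_matrix(); T[:3,3]=o["ee_pos"]; T=T@M
    for t in teal(c["img"]):
        if cv2.contourArea(t)<1500: continue
        q=(t[:,0]-[K[0,2],K[1,2]])/[K[0,0],K[1,1]]; th=np.linalg.norm(q,axis=1)
        d=np.c_[np.sin(th)*q[:,0]/th,-np.sin(th)*q[:,1]/th,-np.cos(th)]@T[:3,:3].T
        P=T[:3,3]+d*((z-T[2,3])/d[:,2])[:,None]
        print(cv2.minAreaRect((P[:,:2]*1000).astype(np.float32)))
E
python3 -c "
from h import *
wrist_teal()
go((424,328,120,-10.4),(424,328,19,-10.4))"
```

```text
t 3.3 pos [432.4 -26.2 120.1] rpy [-1.7704e+02  1.2000e-01 -5.2400e+00] F [ 1.7 -0.6  0.5] open 85.1
[ -40.7 -351.4   18.3] [-2.95  0.25  5.16]
[ -40.5 -346.2  119.2] [-2.95  0.25  5.16]
```

```bash
python3 -c "
from h import *
o=bot.get_obs();print(o['q'].round(1),o['qd'].round(1),o['time'])
wrist_teal()
go((424,328,120,-10.4))"
```

```text
[ -5.3 -11.6 -20.   81.8   3.  179.9] [ 2.3  1.2  1.3 -0.2  2.7 -0.1] 3.3
t 3.35 pos [433.1 -24.8 120.1] rpy [-1.7691e+02  1.0000e-01 -5.1300e+00] F [ 0.4  0.5 -0.3] open 85.1
[ -40.6 -350.1   19.1] [-3.08  0.24  5.27]
```

```bash
python3 -c "
from h import *
go((430,100,200,-95))"
```

```text
t 3.35 pos [433.1 -24.8 120.1] rpy [-1.7691e+02  1.0000e-01 -5.1300e+00] F [ 0.4  0.5 -0.3] open 85.1
[ -14.4 -128.1  -73.1] [-2.35  2.5  89.85]
```

```bash
python3 -c "
from h import *
go((430,100,200,85))"
```

```text
t 3.35 pos [433.1 -24.8 120.1] rpy [-1.7691e+02  1.0000e-01 -5.1300e+00] F [ 0.4  0.5 -0.3] open 85.1
[ -14.4 -128.1  -73.1] [ -2.5   -2.35 -90.11]
```

Emit:
carry_out --moves "-14 -128 -73 -2.5 -2.4 -90 85;-14 -128 -73 -2.5 -2.4 -90 85;-14 -128 -73 -2.5 -2.4 -90 85;-14 -128 -73 -2.5 -2.4 -90 85;-14 -128 -73 -2.5 -2.4 -90 85;-14 -128 -73 -2.5 -2.4 -90 85;-14 -128 -73 -2.5 -2.4 -90 85;-14 -128 -73 -2.5 -2.4 -90 85;-14 -128 -73 -2.5 -2.4 -90 85;-14 -128 -73 -2.5 -2.4 -90 85;-14 -128 -73 -2.5 -2.4 -90 85;-14 -128 -73 -2.5 -2.4 -90 85;-14 -128 -73 -2.5 -2.4 -90 85;-14 -128 -73 -2.5 -2.4 -90 85"

```text
time: 4.75
ee_pos: [0.4309, 0.1014, 0.2]
tcp_rot: [-180.0, -0.0, 85.0]
wrist_force: [0.2, -0.1, -0.1]
opening: 0.085
grasp_force: 0.0
```

```bash
python3 -c "
from h import *
print(bot.get_obs()['q'].round(1))
go((424,328,120,169.6))"
```

```text
[ 1.320e+01 -1.040e+01 -1.010e+01  9.040e+01  1.000e-01  1.082e+02]
t 4.75 pos [430.9 101.4 200. ] rpy [-1.7996e+02 -5.0000e-02  8.4970e+01] F [ 0.2 -0.1 -0.1] open 85.0
[225.1 -26.7  80.2] [-0.000e+00 -7.000e-02 -8.463e+01]
```

Now tracking well.

Emit:
carry_out --moves "225 -27 80 0 0 -84.6 85;225 -27 80 0 0 -84.6 85;225 -27 80 0 0 -84.6 85;225 -27 80 0 0 -84.6 85;225 -27 80 0 0 -84.6 85;225 -27 80 0 0 -84.6 85;225 -27 80 0 0 -84.6 85;225 -27 80 0 0 -84.6 85;225 -27 80 0 0 -84.6 85;225 -27 80 0 0 -84.6 85;225 -27 80 0 0 -84.6 85;225 -27 80 0 0 -84.6 85;225 -27 80 0 0 -84.6 85;225 -27 80 0 0 -84.6 85"

```text
time: 6.15
ee_pos: [0.4234, 0.3277, 0.1202]
tcp_rot: [180.0, -0.0, 169.5]
wrist_force: [-0.1, -0.6, 0.7]
opening: 0.0854
grasp_force: 0.0
```

```bash
python3 -c "
from h import *
wrist_teal()
go((424,328,19,169.6))"
```

```text
((449.748046875, 323.28558349609375), (51.482421875, 92.69295501708984), 80.3155288696289)
t 6.2 pos [423.3 327.7 120.2] rpy [ 1.7996e+02 -4.0000e-02  1.6957e+02] F [ 0.   0.6 -1. ] open 84.8
[ -0.7   0.3 101.2] [ 0.04 -0.04 -0.03]
```

Emit:
carry_out --moves "0 0 45 0 0 -0.6 85;0 0 85 0 0 -0.6 85;0 0 105 0 0 -0.6 85;0 0 105 0 0 -0.6 85;0 0 105 0 0 -0.6 85;0 0 105 0 0 -0.6 45;0 0 105 0 0 -0.6 45;0 0 105 0 0 -0.6 45;0 0 105 0 0 -0.6 45;0 0 105 0 0 -0.6 45;0 0 105 0 0 -0.6 45;0 0 105 0 0 -0.6 45" --force 90

```text
time: 7.4
ee_pos: [0.4242, 0.3286, 0.0177]
tcp_rot: [179.8, 0.1, 170.2]
wrist_force: [-2.8, -1.7, 9.4]
opening: 0.0575
grasp_force: 94.3
```

```bash
python3 -c "
from h import *
go()"
```

```text
t 7.4 pos [424.2 328.6  17.7] rpy [1.7982e+02 9.0000e-02 1.7025e+02] F [-2.8 -1.7  9.4] open 57.5
```

```bash
python3 -c "
from h import *
go((424,328,160,170.2),(456.8,-34.2,160,172.5))"
```

```text
t 7.4 pos [424.2 328.6  17.7] rpy [1.7982e+02 9.0000e-02 1.7025e+02] F [-2.8 -1.7  9.4] open 57.5
[-1.000e-01 -1.000e-01 -1.423e+02] [0.18 0.09 0.05]
[ -93.8 -351.6 -143.3] [ 0.18  0.1  -2.25]
```

Emit:
carry_out --moves "0 0 -50 0 0 0 45;0 0 -100 0 0 0 45;0 0 -145 0 0 0 45;0 0 -145 0 0 0 45;-94 -352 -145 0 0 -2.3 45;-94 -352 -145 0 0 -2.3 45;-94 -352 -145 0 0 -2.3 45;-94 -352 -145 0 0 -2.3 45;-94 -352 -145 0 0 -2.3 45;-94 -352 -145 0 0 -2.3 45;-94 -352 -145 0 0 -2.3 45;-94 -352 -145 0 0 -2.3 45;-94 -352 -145 0 0 -2.3 45;-94 -352 -145 0 0 -2.3 45;-94 -352 -145 0 0 -2.3 45;-94 -352 -145 0 0 -2.3 45"

```text
time: 9.0
ee_pos: [0.4564, -0.0341, 0.1599]
tcp_rot: [180.0, -0.0, 172.7]
wrist_force: [-0.5, 0.2, -2.2]
opening: 0.0575
grasp_force: 97.9
```

```bash
python3 -c "
from h import *
go((456.8,-34.2,122,172.5))
c=bot.camera('wrist');cv2.imwrite('pics/w2.png',c['img'][...,::-1])"
```

```text
t 9.0 pos [456.4 -34.1 159.9] rpy [ 1.7996e+02 -4.0000e-02  1.7266e+02] F [-0.5  0.2 -2.2] open 57.5
[-0.4 -0.1 37.9] [ 0.04 -0.04  0.16]
```

View pics/w2.png

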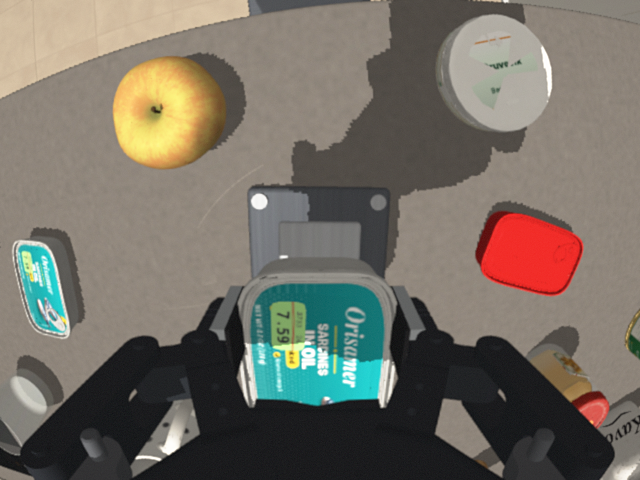

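```bash
python3 - <<'E'
from h import *
o=bot.get_obs(); c=bot.camera("wrist"); K=c["mtx"]; T=np.eye(4)
T[:3,:3]=R.from_euler("xyz",o["tcp_rot"],degrees=True).as_matrix(); T[:3,3]=o["ee_pos"]; T=T@np.array(c["mount"])
for u,v,z in((280,222,.09),(360,222,.09),(249,187,.012),(390,187,.012)):
    q=np.array([(u-K[0,2])/K[0,0],(v-K[1,2])/K[1,1]]); th=np.linalg.norm(q)
    d=T[:3,:3]@[np.sin(th)*q[0]/th,-np.sin(th)*q[1]/th,-np.cos(th)]
    print((1000*(T[:3,3]+d*(z-T[2,3])/d[2])).round(1))
E
```

```text
[432.6 -52.8  90. ]
[438.3  -9.   90. ]
[423.1 -82.9  12. ]
[436.6  23.2  12. ]
```

Emit:
carry_out --moves "0 0 25 0 0 0 45;0 0 45 0 0 0 45;0 0 52 0 0 0 45;0 0 58 0 0 0 45;0 0 63 0 0 0 45;0 0 68 0 0 0 45;0 0 74 0 0 0 45;0 0 74 0 0 0 45;0 0 74 0 0 0 45;0 0 74 0 0 0 45"

```text
time: 10.1
ee_pos: [0.4567, -0.0349, 0.0865]
tcp_rot: [179.9, 0.0, 172.6]
wrist_force: [-2.7, 3.5, 5.1]
opening: 0.0575
grasp_force: 98.6
```

```bash
python3 -c "
from h import *
o=bot.get_obs();print(o['torque'],o['tcp_rot']);go()"
```

```text
[0.88790107 0.32055011 0.19949782] [1.79932131e+02 1.50278431e-02 1.72563971e+02]
t 10.1 pos [456.7 -34.9  86.5] rpy [1.7993e+02 2.0000e-02 1.7256e+02] F [-2.7  3.5  5.1] open 57.5
```

Emit:
carry_out --moves "-5 0 0 0 0 0 45;-10 0 0 0 0 0 45;-15 0 0 0 0 0 45;-20 0 0 0 0 0 45;-25 0 0 0 0 0 45;-30 0 0 0 0 0 45;-34 0 0 0 0 0 45;-38 0 0 0 0 0 45;-38 0 0 0 0 0 45"

```text
time: 11.0
ee_pos: [0.4949, -0.0401, 0.086]
tcp_rot: [180.0, 0.0, 172.6]
wrist_force: [-0.2, -0.0, 4.4]
opening: 0.0574
grasp_force: 98.5
```

Emit:
carry_out --moves "-1 0 0 0 0 0 45;-2 0 0 0 0 0 45;-3 0 0 0 0 0 45;-3 0 0 0 0 0 45"

```text
time: 11.4
ee_pos: [0.4971, -0.0404, 0.0859]
tcp_rot: [180.0, -0.0, 172.6]
wrist_force: [-3.9, 0.8, 4.8]
opening: 0.0577
grasp_force: 98.6
```

Emit:
carry_out --moves "-1 0 0 0 0 0 45;-2 0 0 0 0 0 45;-2 0 0 0 0 0 45"

```text
time: 11.7
ee_pos: [0.4992, -0.0407, 0.0859]
tcp_rot: [180.0, -0.0, 172.6]
wrist_force: [-3.4, 1.2, 5.0]
opening: 0.0573
grasp_force: 98.6
```

Emit:
carry_out --moves "-1 0 0 0 0 0 45;-2 0 0 0 0 0 45;-3 0 0 0 0 0 45;-3 0 0 0 0 0 45"

```text
time: 12.1
ee_pos: [0.5022, -0.0411, 0.0859]
tcp_rot: [180.0, -0.0, 172.6]
wrist_force: [-4.1, 0.9, 5.2]
opening: 0.0573
grasp_force: 98.6
```

Emit:
carry_out --moves "-1 0 0 0 0 0 45;-2 0 0 0 0 0 45;-3 0 0 0 0 0 45;-3 0 0 0 0 0 45"

```text
time: 12.5
ee_pos: [0.5034, -0.0412, 0.0855]
tcp_rot: [180.0, -0.2, 172.5]
wrist_force: [-13.2, 1.7, 8.8]
opening: 0.0574
grasp_force: 99.0
```

Emit:
carry_out --moves "-1 0 0 0 0 0 45;-2 0 0 0 0 0 45;-2 0 0 0 0 0 45"

```text
time: 12.8
ee_pos: [0.5037, -0.0412, 0.0849]
tcp_rot: [180.0, -0.5, 172.5]
wrist_force: [-21.3, 4.1, 10.6]
opening: 0.0577
grasp_force: 99.3
```

Emit:
carry_out --moves "2.5 0 0 0 0 0 45;2.5 0 -2 0 0 0 45;2.5 0 -4 0 0 0 45;2.5 0 -5 0 0 0 45;2.5 0 -5 0 0 0 45"

```text
time: 13.3
ee_pos: [0.5035, -0.0412, 0.0902]
tcp_rot: [180.0, -0.2, 172.5]
wrist_force: [-8.9, 2.2, 2.2]
opening: 0.0571
grasp_force: 98.5
```

```bash
python3 -c "
from h import *
go()"
```

```text
t 13.3 pos [503.5 -41.2  90.2] rpy [179.96  -0.19 172.55] F [-8.9  2.2  2.2] open 57.1
```

Emit:
carry_out --moves "0 0 0 0 0 0 66;0 0 0 0 0 0 85;0 0 0 0 0 0 85;0 0 0 0 0 0 85;0 0 0 0 0 0 85;0 0 -10 0 0 0 85;0 0 -40 0 0 0 85;0 0 -80 0 0 0 85;0 0 -80 0 0 0 85;0 0 -80 0 0 0 85"

```text
time: 14.3
ee_pos: [0.5052, -0.0415, 0.1723]
tcp_rot: [180.0, 0.1, 172.6]
wrist_force: [0.1, -0.1, -0.2]
opening: 0.0853
grasp_force: 0.0
```

```bash
python3 -c "
from h import *
go((440,-150,190,172),(460,-306.7,130,169))
c=bot.camera('wrist');cv2.imwrite('pics/w3.png',c['img'][...,::-1])"
```

```text
t 14.3 pos [505.2 -41.5 172.3] rpy [1.7996e+02 1.1000e-01 1.7255e+02] F [ 0.1 -0.1 -0.2] open 85.3
[  50.5 -116.   -17.8] [0.04 0.11 0.55]
[  10.5 -268.9   42.1] [0.05 0.11 3.55]
```

View pics/w3.png

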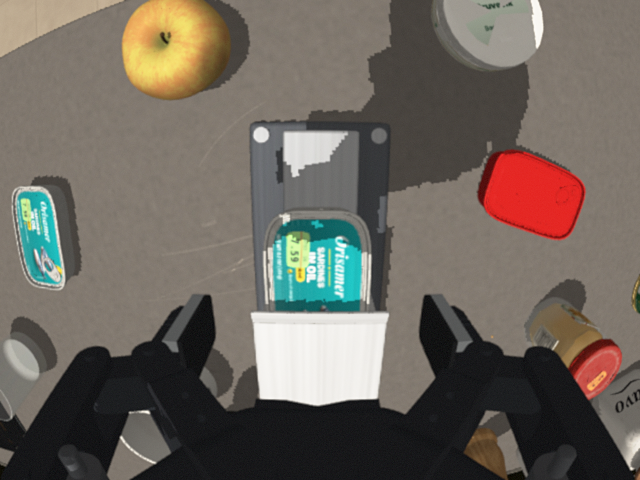

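```bash
python3 -c "
from h import *
go((471.8,-309,172,169),(471.8,-309,130,169))"
```

```text
t 14.35 pos [504.6 -41.4 171.1] rpy [ 1.7996e+02 -1.0000e-02  1.7256e+02] F [-0.2 -0.1 -0.4] open 85.2
[  -2.1 -269.6   -1.1] [ 0.04 -0.01  3.56]
[  -2.1 -269.6   40.9] [ 0.04 -0.01  3.56]
```

Emit:
carry_out --moves "-2 -270 -1 0 0 3.6 85;-2 -270 -1 0 0 3.6 85;-2 -270 -1 0 0 3.6 85;-2 -270 -1 0 0 3.6 85;-2 -270 -1 0 0 3.6 85;-2 -270 41 0 0 3.6 85;-2 -270 41 0 0 3.6 85;-2 -270 41 0 0 3.6 85;-2 -270 41 0 0 3.6 85;-2 -270 41 0 0 3.6 85;-2 -270 41 0 0 3.6 85"

```text
time: 15.45
ee_pos: [0.4722, -0.3088, 0.1309]
tcp_rot: [-180.0, 0.1, 169.0]
wrist_force: [-0.6, -0.1, -0.2]
opening: 0.0852
grasp_force: 0.0
```

```bash
python3 -c "
from h import *
wrist_teal()
go((471.8,-309,20,169))"
```

```text
((484.97796630859375, -312.8492126464844), (51.4287223815918, 92.38614654541016), 79.11859130859375)
t 15.5 pos [ 472.1 -308.9  130.7] rpy [1.8000e+02 4.0000e-02 1.6902e+02] F [ 0.  -0.  -0.6] open 84.7
[  0.4  -0.2 110.7] [0.   0.04 0.02]
```

Emit:
carry_out --moves "0 1 45 0 0 0 85;0 1 90 0 0 0 85;0 1 111 0 0 0 85;0 1 111 0 0 0 85;0 1 111 0 0 0 85;0 1 111 0 0 0 45;0 1 111 0 0 0 45;0 1 111 0 0 0 45;0 1 111 0 0 0 45;0 1 111 0 0 0 45;0 1 111 0 0 0 45;0 1 111 0 0 0 45" --force 110

```text
time: 16.7
ee_pos: [0.4728, -0.3091, 0.0217]
tcp_rot: [-179.9, 0.2, 169.0]
wrist_force: [-2.3, 2.2, 11.5]
opening: 0.0574
grasp_force: 115.3
```

```bash
python3 -c "
from h import *
go((471.8,-309,165,169),(473.5,-36.2,165,172.6))"
```

```text
t 16.7 pos [ 472.8 -309.1   21.7] rpy [-179.94    0.18  168.95] F [-2.3  2.2 11.5] open 57.4
[   0.6   -0.2 -143.3] [-0.06  0.18 -0.05]
[  51.2  267.9 -143.7] [-0.06  0.18 -3.65]
```

Emit:
carry_out --moves "0 0 -50 0 0 0 45;0 0 -100 0 0 0 45;0 0 -145 0 0 0 45;0 0 -145 0 0 0 45;51 267.5 -145 0 0 -3.6 45;51 267.5 -145 0 0 -3.6 45;51 267.5 -145 0 0 -3.6 45;51 267.5 -145 0 0 -3.6 45;51 267.5 -145 0 0 -3.6 45;51 267.5 -145 0 0 -3.6 45;51 267.5 -145 0 0 -3.6 45;51 267.5 -145 0 0 -3.6 45;51 267.5 -145 0 0 -3.6 45;51 267.5 -145 0 0 -3.6 45"

```text
time: 18.1
ee_pos: [0.4729, -0.037, 0.1637]
tcp_rot: [180.0, -0.1, 172.5]
wrist_force: [-0.0, 0.0, -3.0]
opening: 0.0571
grasp_force: 119.7
```

```bash
python3 -c "
from h import *
go((473.6,-36.8,126,172.6),(473.6,-36.8,90.7,172.6))
c=bot.camera('wrist');cv2.imwrite('pics/w4.png',c['img'][...,::-1])"
```

```text
t 18.1 pos [472.9 -37.  163.7] rpy [ 1.7997e+02 -5.0000e-02  1.7247e+02] F [-0.  0. -3.] open 57.1
[-0.7  0.3 37.7] [ 0.03 -0.05 -0.13]
[-0.8  0.3 73. ] [ 0.03 -0.05 -0.13]
```

View pics/w4.png

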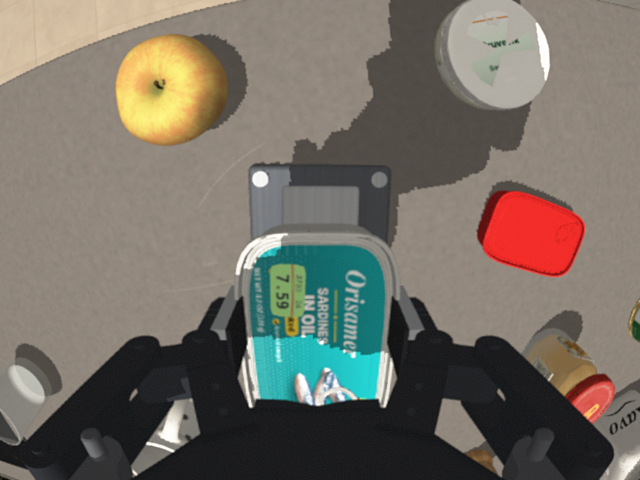

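Emit:
carry_out --moves "0 0 20 0 0 0 45;0 0 36 0 0 0 45;0 0 40 0 0 0 45;0 0 44 0 0 0 45;0 0 48 0 0 0 45;0 0 52 0 0 0 45;0 0 52 0 0 0 45;0 0 52 0 0 0 45"

```text
time: 18.95
ee_pos: [0.4732, -0.0364, 0.1128]
tcp_rot: [180.0, 0.0, 172.5]
wrist_force: [-4.7, -2.1, 5.3]
opening: 0.0569
grasp_force: 120.3
```

Emit:
carry_out --moves "0 0 4 0 0 0 45;0 0 8 0 0 0 45;0 0 12 0 0 0 45;0 0 16 0 0 0 45;0 0 20 0 0 0 45;0 0 22 0 0 0 45;0 0 22 0 0 0 45;0 0 22 0 0 0 45"

```text
time: 19.75
ee_pos: [0.4734, -0.0364, 0.0912]
tcp_rot: [180.0, 0.1, 172.5]
wrist_force: [-4.9, -2.2, 8.5]
opening: 0.0568
grasp_force: 120.8
```

```bash
python3 -c "
from h import *
go()
o=bot.get_obs();print(o['torque'])
c=bot.camera('scene');cv2.imwrite('pics/s5.png',cv2.resize(c['img'][170:290,250:410],None,fx=4,fy=4,interpolation=cv2.INTER_CUBIC)[...,::-1])"
```

```text
t 19.75 pos [473.4 -36.4  91.2] rpy [1.7999e+02 7.0000e-02 1.7254e+02] F [-4.9 -2.2  8.5] open 56.8
[-0.62272101  0.87204294 -0.11098055]
```

View pics/s5.png

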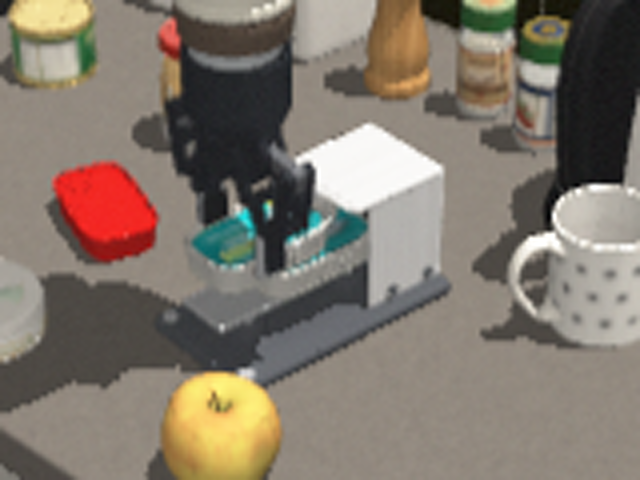

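Emit:
carry_out --moves "0 0 1.5 0 0 0 45;-4 0 1.5 0 0 0 45;-8 0 1.5 0 0 0 45;-12 0 1.5 0 0 0 45;-12 0 1.5 0 0 0 45"

```text
time: 20.3
ee_pos: [0.4853, -0.0374, 0.0897]
tcp_rot: [179.9, 0.0, 172.6]
wrist_force: [-5.3, 0.8, 10.5]
opening: 0.0569
grasp_force: 120.9
```

Emit:
carry_out --moves "-4 0 0 0 0 0 45;-8 0 0 0 0 0 45;-12 0 0 0 0 0 45;-16 0 0 0 0 0 45;-20 0 0 0 0 0 45;-23 0 0 0 0 0 45;-23 0 0 0 0 0 45"

```text
time: 21.0
ee_pos: [0.5079, -0.0404, 0.0899]
tcp_rot: [179.9, 0.0, 172.6]
wrist_force: [-8.3, 1.2, 12.9]
opening: 0.0566
grasp_force: 121.2
```

Emit:
carry_out --moves "-1 0 0 0 0 0 45;-2 0 0 0 0 0 45;-3 0 0 0 0 0 45;-4 0 0 0 0 0 45;-4 0 0 0 0 0 45"

```text
time: 21.5
ee_pos: [0.5114, -0.0409, 0.0899]
tcp_rot: [179.9, -0.0, 172.6]
wrist_force: [-10.1, 1.3, 13.4]
opening: 0.0572
grasp_force: 121.3
```

Emit:
carry_out --moves "-1 0 0 0 0 0 45;-2 0 0 0 0 0 45;-3 0 0 0 0 0 45;-3 0 0 0 0 0 45"

```text
time: 21.9
ee_pos: [0.5144, -0.0413, 0.09]
tcp_rot: [179.9, -0.0, 172.6]
wrist_force: [-10.2, 1.3, 13.0]
opening: 0.0571
grasp_force: 121.3
```

Emit:
carry_out --moves "-1 0 0 0 0 0 45;-1 0 0 0 0 0 45"

```text
time: 22.1
ee_pos: [0.5154, -0.0414, 0.09]
tcp_rot: [179.9, -0.0, 172.6]
wrist_force: [-10.0, 2.1, 13.3]
opening: 0.0567
grasp_force: 121.3
```

Emit:
carry_out --moves "-1 0 0 0 0 0 45;-1 0 0 0 0 0 45"

```text
time: 22.3
ee_pos: [0.5163, -0.0415, 0.0899]
tcp_rot: [179.9, -0.0, 172.6]
wrist_force: [-9.4, 1.4, 13.6]
opening: 0.0566
grasp_force: 121.3
```

Emit:
carry_out --moves "-1 0 0 0 0 0 45;-1 0 0 0 0 0 45"

```text
time: 22.5
ee_pos: [0.5166, -0.0415, 0.0898]
tcp_rot: [179.9, -0.1, 172.6]
wrist_force: [-13.8, 1.5, 14.2]
opening: 0.0565
grasp_force: 121.3
```

Emit:
carry_out --moves "-0.7 0 0 0 0 0 45;-0.7 0 0 0 0 0 45"

```text
time: 22.7
ee_pos: [0.5167, -0.0416, 0.0896]
tcp_rot: [179.9, -0.2, 172.6]
wrist_force: [-17.5, 1.8, 16.1]
opening: 0.0567
grasp_force: 121.5
```

Emit:
carry_out --moves "1 0 -1 0 0 0 45;1 0 -3 0 0 0 45;1 0 -4.5 0 0 0 45;1 0 -5.5 0 0 0 45;1 0 -5.5 0 0 0 45"

```text
time: 23.2
ee_pos: [0.5167, -0.0416, 0.0942]
tcp_rot: [179.9, -0.1, 172.6]
wrist_force: [-7.0, 1.3, 4.2]
opening: 0.0566
grasp_force: 120.3
```

Emit:
carry_out --moves "0 0 -1 0 0 0 45;0 0 -1 0 0 0 66;0 0 -1 0 0 0 85;0 0 -1 0 0 0 85;0 0 -1 0 0 0 85;0 0 -1 0 0 0 85;0 0 -12 0 0 0 85;0 0 -40 0 0 0 85;0 0 -80 0 0 0 85;0 0 -100 0 0 0 85;50 0 -100 0 0 0 85;50 0 -100 0 0 0 85;50 0 -100 0 0 0 85"

```text
time: 24.5
ee_pos: [0.4674, -0.0354, 0.195]
tcp_rot: [180.0, 0.1, 172.6]
wrist_force: [0.6, 0.5, -0.5]
opening: 0.085
grasp_force: 0.0
```

```bash
python3 -c "
from h import *
go()
wrist_teal(.1)
a=bot.camera('wrist')['img'][100:340,140:460]
b=bot.camera('scene')['img'][170:290,250:410]
f=lambda i,k:cv2.resize(i,(400,300) ,interpolation=cv2.INTER_CUBIC)
cv2.imwrite('pics/e.png',np.hstack([f(a,1),f(b,1)])[...,::-1])"
```

```text
t 24.5 pos [467.4 -35.4 195. ] rpy [1.7996e+02 7.0000e-02 1.7256e+02] F [ 0.6  0.5 -0.5] open 85.0
((512.4295654296875, -42.00115966796875), (51.39224624633789, 58.6060676574707), 82.45156860351562)
```

View pics/e.png

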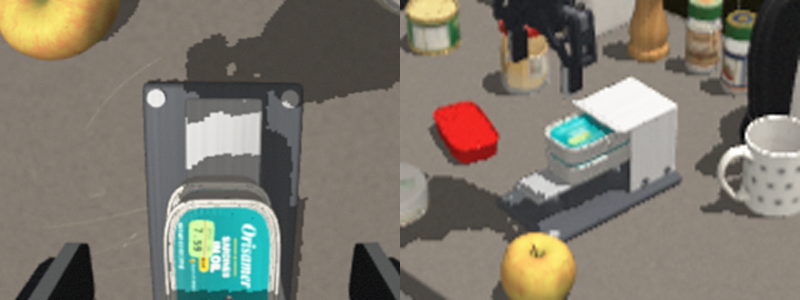

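```bash
python3 -c "
from h import *
a=bot.camera('wrist')['img'][150:300,230:400]
cv2.imwrite('pics/f.png',cv2.resize(a,None,fx=4,fy=4,interpolation=cv2.INTER_CUBIC)[...,::-1])"
```

```text
(no output)
```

View pics/f.png

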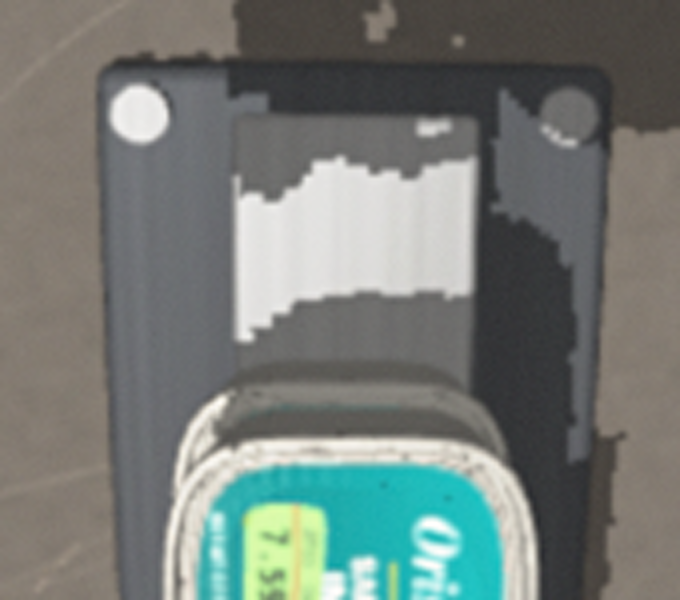

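```bash
python3 -c "
from workcell import bot
print(bot.job_done())"
```

```text
the job is handed in; nothing more can be done
None
```

Both tins are in the lift, one lying on the other, and each was pushed home until I felt the firm stop (about 21 N, then 17 N at the wrist). The last image shows the lower tin 2–3 mm off the lift's middle line, within the 7 mm allowed. I handed the job in at about 24.5 s, but it gave back no verdict and I could not read the pad or stop joints.

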